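# Clear the chest lid and hold it at its balance

### The job

I want to fit the stay inside the tool chest: take the caddy off its lid, hook it over the rail at the blue band and slide it along, still hooked, to the middle of the yellow band, and let it hang there. Then raise the chest's sprung lid well past its balance point (60 degrees, red stud), bring it back and hold it still just below it, at about 50 degrees (yellow stud); finish while holding the lid there. Leave the other things on the bench alone.

Things in the scene. Friction and masses are not known exactly. Their poses are not given: they have to be found in the camera images.
- chest: wooden tool chest fixed to the bench, 200 (x) x 240 (y) x 110 high under its lid; origin: centre of its underside on the bench; the handle side faces its own -x. On its +y side a look-only brass quadrant carries a yellow stud at 50 degrees and a red one at 60 degrees of lid opening, 100 from the hinge.
- lid (a joint): opening angle of the chest's lid, rad: 0 shut, grows as the handle side rises, stop at 1.75. A plate 190 long from the hinge, 240 wide, 18 thick, on top of the chest (top face 128 above the bench when shut), 0.85 kg. Its hinge spring carries most of the weight: below the balance point at 1.05 rad (60 degrees) the free lid falls shut, above it the spring swings it open. Lifting it takes about 1.5 N at the handle.
- lid_hinge (a point): hinge axis at the middle of the lid's width, at the underside of the lid, 110 above the bench, 90 behind (chest's +x) the chest's centre; the axis runs along the chest's y.
- lid_handle (a point): centre of the lid's brass handle: a short round bar 22 thick and 40 long along the chest's y, flat ends, on a central stem 14 wide, 35 in front of the lid's edge; 225 from the hinge along the lid and 9 above the hinge's plane when shut (119 above the bench). It can be pinched by its flat ends from above and then pivots between the fingers as the lid swings.
- caddy_grip (a point): middle of the caddy's blue grip tab (20 thick along x, 26 wide along y, 56 high; this point 150 above the caddy's underside, 32 above the hook's top). The caddy (0.25 to 0.4 kg) starts standing on the shut lid: a wooden tray 80 x 110 x 38 high with a steel strap 26 wide rising on its -x side to an inverted-U hook under the tab. Axes of the caddy: x from strap to hook's lip, z up.
- caddy_hook (a point): seat inside the caddy's hook, where the rail's axis lies once hung: 104 above the caddy's underside, 46 below caddy_grip. Pinched by the tab it can swing between the fingers on quick moves. Inside width of the hook 26 along x (strap at -x, lip at +x); the lip ends 10 below this point and the tray's rim is 66 below it, so the rail goes in from the lip side (+x) when the caddy is raised 22 to 54 above its seat, and the caddy is then lowered.
- caddy: the same caddy; origin at the middle of its underside (the strap stands on its -x side).
- rail: hanging rail fixed to the bench: steel bar 16 thick, 360 long along its y, axis 190 above the bench, on two wooden posts 18 thick at y = -170 and +170; origin on the bench below the bar's middle. When hung, the caddy's underside is 86 above the bench and its axes lie along the rail's.
- mark_blue: blue band 40 long round the rail, look only; origin on the rail's axis at the band's middle, 75 to one side of the rail's middle.
- mark_yellow: yellow band 40 long round the rail, look only; origin on the rail's axis at the band's middle, 75 to the other side; axes along the rail's.
- mallet: bystander, to be left alone: wooden mallet, head 55x100x60, handle 200 long; origin on its underside.
- board: bystander, to be left alone: dovetailed board 150x90x14 lying flat; origin on its underside.
- gauge: bystander, to be left alone: wooden marking gauge 200 long, 44 high; origin on its underside.
- glue: bystander, to be left alone: white glue bottle, 60 across, 160 high; origin on its underside.
- varnish: bystander, to be left alone: varnish can, 70 across, 85 high; origin on its underside.
- chisel: bystander, to be left alone: hand tool with an orange handle, lying flat; origin on its underside.
Things that resemble listed ones, but are neither listed nor needed, are in the scene too. Leave any green look-alike of the caddy alone.

How it is judged:
On the way, in this order (a step that is already met when the one before it is completed fails the run):
1. the caddy is hooked over the rail at the blue band (x of caddy_hook in the frame of mark_yellow between -0.012 and 0.012 m and z of caddy_hook in the frame of mark_yellow between -0.007 and 0.007 m and y of caddy_hook in the frame of mark_blue between -0.035 and 0.035 m), for 0.1 s.
2. the caddy slides, still hooked, through the stretch between the bands (x of caddy_hook in the frame of mark_yellow between -0.012 and 0.012 m and z of caddy_hook in the frame of mark_yellow between -0.007 and 0.007 m and (y of caddy_hook in the frame of mark_yellow between 0.04 and 0.085 m or y of caddy_hook in the frame of mark_yellow between -0.085 and -0.04 m)), for 0.02 s.
3. the caddy hangs free and still at the yellow band (x of caddy_hook in the frame of mark_yellow between -0.012 and 0.012 m and z of caddy_hook in the frame of mark_yellow between -0.007 and 0.007 m and y of caddy_hook in the frame of mark_yellow between -0.018 and 0.018 m and contact force between the fingers and caddy below 0.1 N and linear speed of caddy below 0.05 m/s and angle between caddy's own z axis and vertical below 0.15 rad), for 0.2 s.
4. the lid has been raised past its balance point (value of joint lid above 1.09 rad), for 0.1 s.
At the end, for the whole second after the job is handed in: The robot holds the lid (touching it) still between 0.76 and 0.99 rad (44 to 57 degrees), and the caddy hangs untouched and upright from the rail, its hook seated (12 mm across, 7 mm in height), within 18 mm of the yellow band's middle; no bystander has moved over 25 mm (all of step 3 and value of joint lid between 0.76 and 0.99 rad and velocity of joint lid between -0.06 and 0.06 rad/s and contact force between any of the fingers, the arm and lid above 0.05 N and contact force between caddy and lid below 0.05 N); the arm keeps its last pose, push and grip.
It fails at once if a bystander is disturbed (moved by more than 25 mm) (distance of any of mallet, board, gauge, glue, varnish, chisel from where it was at the start of the episode above 0.025 m).
It fails at once if the caddy is tipped over by more than 40 degrees (angle between caddy's own z axis and vertical above 0.7 rad).
It also fails if it takes over 72 s, if anything falls off the work surface, if the arm or the gripper's body presses on something with over 40 N, if the wrist force passes 120 N, or if a joint passes its speed limit or range.

### The arm

A 6-joint arm with a two-finger parallel gripper is mounted at the origin on the work surface. World frame = base frame: x ahead of the robot, y to its left, z up, the work surface at z = 0. Lengths are in m, angles in rad, forces in N, time in s.
With the tool pointing down it reaches from about 0.3 to 0.875 m from the base axis. Payload 6.4 kg.
Tool frame: the origin (TCP) lies at the very end of the fingers, on their centre line; the grasp point (between the pads) lies bot.grasp_offset behind it (bot.grasp_offset is the distance from the TCP to the grasp point, in m); y points along the fingers, z is the direction in which the jaws open and shut, and the axes are right-handed (so a half turn about y gives the same grasp; the last joint's range is limited). The gripper opens to 85 mm and grips with 20 to 120 N. Pads are 22 mm wide; open, the fingers measure 114 mm over their backs; the gripper's body (76 mm by 85 mm) begins 54 mm behind the grasp point. The pads swing forward as they close: fully open they stand 13 mm farther back than shut.
Start: joints at [0.941, 0.181, 1.607, -0, 1.354, -0.206], TCP at [0.236, 0.524, 0.231] pointing down, gripper open.
Joint ranges: [-2.99, 2.99], [-0.89, 2.07], [0.3, 2.58], [-1.14, 4.28], [0, 2.63], [-3.12, 3.12]. Speed limits (rad/s): [2.57, 2.57, 3.01, 3.14, 3.14, 3.14].

### API

Orientations are given as a unit quaternion [x, y, z, w].
In Python, from station import status, grab_frame, bot, trace gives the robot as it stands.
- The arm moves only by the tool apply_moves, never from a script. Its argument "plan" is a list of rows, each an object of numbers: "jaw": the opening, from 0 (shut) to 1 (fully open); "x", "y", "z": the shift along the tool's x, y, z in m; "twist": the turn about the tool's y in degrees. A call has 1 to 12 rows; each row is the pose to reach, as a shift and turn from the pose commanded when the call began, along the tool's axes at that moment; what a row does not reach only later rows make up. A row lasts 1/8 s, in which the tool goes at most 62.5 mm and 10.7 degrees, less where a joint would pass 70% of its speed; a pose out of reach is approached as far as the arm can. A call with a gripper value outside its range is refused whole. The fingers move at their own pace and stop on an object; the grip force is fixed at half the most. Time passes only in rows, so rows that repeat a pose let the fingers close. It gives the time, the measured TCP pose, the force and the opening at its end, in the units of the state.
- status.observe(): the state, without advancing time (a new reading comes with each control period).
- grab_frame(name): name is "scene" or "side" or "wrist"; returns a dict with "image" (420x560x3 uint8, red, green, blue), "depth" (420x560 float32, m along the optical axis (not along the pixel's ray), 0 where there is no reading), "vertical_fov" (degrees; the focal length in pixels is half the picture's height over the tangent of half this angle, whatever the lens; pixels are square), "cx", "cy" (the principal point, pixels), "pose" (4x4, takes a point from camera to world coordinates); the wrist camera has in their place "mount" (4x4, takes a point from camera to tool coordinates, whose origin is the TCP and whose axes are the tool frame's). Camera axes: x right, y down, z forward; pixel columns grow to the right and rows downward; lengths in m; the calibration is good to about 2 mm. A picture is of the moment at which its call begins: read the wrist's pose just before it.
- bot.close_job(): hands the job in, once; it reports no verdict.
Trained networks look in a picture, given as the dict that the camera call returned (one of the last four; its "shot" number tells which), for a name from the list of things; names that differ only in an ending like _2 or _b are one class to them, and where a whole thing is asked for, a point or a joint stands for the part that bears it (a point fixed in the world has none). Each returns a list of dicts, best first, with "confidence" (0 to 1); they miss things now and then, are a little off and sometimes report something else, mostly with a low value. They report only what shows in the picture. A call takes as long as a camera call. They do not tell look-alikes from the thing itself.
- trace(picture, label): "mask" (420x560 bool, what is visible of it) and "rect" ([left, top, right, bottom] in pixels, round what is visible of it).
The state is a dict: "time_s": time; "joint_pos": joint angles; "qd": joint speeds; "joint_torque": joint torques, N m; "tool_pos": TCP position; "tool_rot": TCP orientation; "contact_force": force on the tool from outside, world axes, zero at the start; "ft_torque": the same for the moment, N m; "gripper_width": finger opening in m.
Only numpy, scipy, OpenCV 4.12 (cv2) and the standard library are available. Lean on these libraries where they do the work, as an engineer would, in place of code of your own. Each camera call takes 0.05 s, during which the arm holds its last target.

## Working session

There is one attempt and no reset: what is moved stays moved. The work goes in short steps, Python scripts to look and compute and a tool call to move; the robot and the scene stay as the last step left them, time stands still between calls to the robot, and variables do not carry over. Pictures are saved under pics/ and viewed, and the job is handed in when it is done.

Besides the shell and the picture viewer there is one more tool, called as name(argument=value, ...) on one line, values as JSON. apply_moves: Moves the arm, as the interface text tells. Its arguments: {"type":"object","properties":{"plan":{"type":"array","items":{"type":"object","properties":{"jaw":{"type":"number"},"x":{"type":"number"},"y":{"type":"number"},"z":{"type":"number"},"twist":{"type":"number"}}}}},"required":["plan"]}

```bash
ls; mkdir -p pics
python3 - <<'E'
from station import status, grab_frame, bot, trace
import cv2,numpy as np,pickle
print(status.observe(), bot.grasp_offset)
for n in ["scene","side","wrist"]:
    f=grab_frame(n); cv2.imwrite(f"pics/{n}0.png",f["image"][:,:,::-1]); pickle.dump(f,open(f"pics/{n}0.pkl","wb"))
    print(n,f["vertical_fov"],f["cx"],f["cy"],np.round(f.get("pose",f.get("mount")),3).tolist())
E
```

```text
pics
{'time_s': 0.0, 'joint_pos': array([ 9.40696209e-01,  1.81522588e-01,  1.60798489e+00, -1.89950369e-05,
        1.35376846e+00, -2.06273363e-01]), 'qd': array([-0.00182402, -0.00052949,  0.00045827,  0.00030888,  0.00036007,
        0.00118064]), 'joint_torque': array([ 8.05227337e-04, -4.44861460e+01, -3.51347208e+01, -2.30148562e-04,
        8.77984450e-03,  1.03542578e-05]), 'tool_pos': array([0.23612572, 0.52369789, 0.23040568]), 'tool_rot': array([ 0.69183556, -0.1489606 ,  0.14848921, -0.69074254]), 'contact_force': array([ 0.72258893, -0.6147272 , -0.22802755]), 'ft_torque': array([-0.00831311, -0.02384318,  0.01764833]), 'gripper_width': 0.08541937204944242} 0.0187
scene 53.99225675713645 281.37379385367024 210.07189256636786 [[0.679, 0.437, -0.59, 1.29], [0.734, -0.388, 0.557, -0.678], [0.014, -0.812, -0.584, 0.899], [0.0, 0.0, 0.0, 1.0]]
side 42.377406384584006 275.6133928108237 207.46784106774592 [[-0.986, -0.131, 0.104, 0.407], [-0.167, 0.721, -0.672, 1.012], [0.013, -0.68, -0.733, 1.269], [0.0, 0.0, 0.0, 1.0]]
wrist 61.01879521997111 281.75013759279125 205.9656288195496 [[-0.001, 0.965, 0.262, -0.066], [0.0, -0.262, 0.965, -0.143], [1.0, 0.001, 0.0, -0.001], [0.0, 0.0, 0.0, 1.0]]
```

View pics/scene0.png

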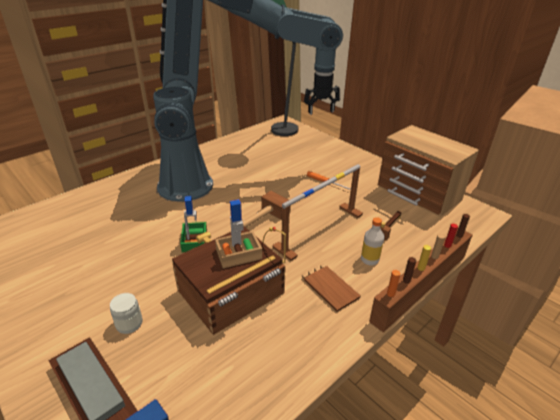

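View pics/side0.png

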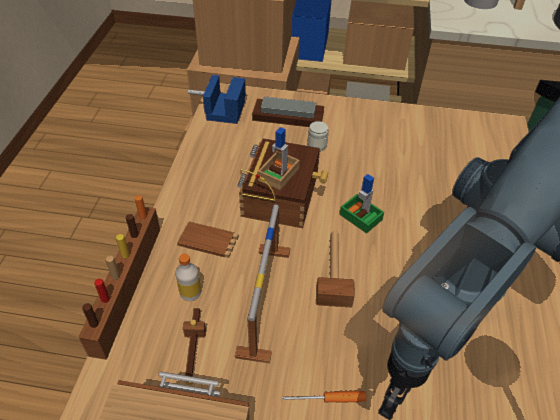

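View pics/wrist0.png

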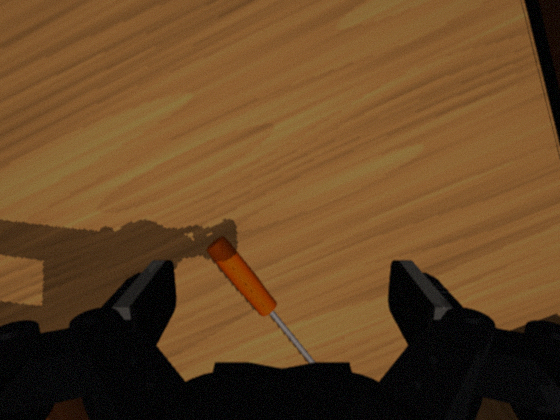

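```bash
cat > h.py <<'E'
import numpy as np,cv2,pickle
def cloud(f,pose=None):
    h,w=f["depth"].shape; fl=h/2/np.tan(np.radians(f["vertical_fov"])/2)
    v,u=np.mgrid[:h,:w]; d=f["depth"].astype(float)
    P=np.stack([(u-f["cx"])/fl*d,(v-f["cy"])/fl*d,d,np.ones_like(d)],-1)
    T=f["pose"] if pose is None else pose
    W=(P@np.asarray(T).T)[...,:3]; W[d==0]=np.nan
    return W
def proj(f,p,pose=None):
    h=f["depth"].shape[0]; fl=h/2/np.tan(np.radians(f["vertical_fov"])/2)
    T=np.linalg.inv(f["pose"] if pose is None else pose); q=T[:3,:3]@np.asarray(p)+T[:3,3]
    return np.array([f["cx"]+fl*q[0]/q[2],f["cy"]+fl*q[1]/q[2]])
def load(n): return pickle.load(open(f"pics/{n}.pkl","rb"))
E
python3 - <<'E'
from h import *
from station import grab_frame,trace
for n in ["scene","side"]:
    f=grab_frame(n); pickle.dump(f,open(f"pics/{n}1.pkl","wb")); W=cloud(f)
    for l in ["chest","lid","caddy","rail","mark_blue","mark_yellow","lid_handle","caddy_grip","mallet","board","gauge","glue","varnish","chisel"]:
        try: r=trace(f,l)
        except Exception as e: print(l,e);continue
        for o in r[:3]:
            P=W[o["mask"]]; P=P[~np.isnan(P[:,0])]
            if len(P)==0: continue
            print(n,l,round(o["confidence"],2),[int(x) for x in o["rect"]],np.round(np.median(P,0),3),"lo",np.round(np.percentile(P,3,axis=0),3),"hi",np.round(np.percentile(P,97,axis=0),3))
    im=f["image"][:,:,::-1]
    c=im[160:330,150:400] if n=="scene" else im[110:370,200:400]
    cv2.imwrite(f"pics/{n}_z.png",cv2.resize(c,None,fx=3 if n=="scene" else 2.3,fy=3 if n=="scene" else 2.3,interpolation=cv2.INTER_CUBIC))
E
```

```text
scene chest 0.92 [171, 229, 287, 334] [ 0.654 -0.257  0.117] lo [ 0.484 -0.333  0.009] hi [ 0.691 -0.101  0.131]
scene chest 0.72 [361, 216, 384, 265] [0.78  0.189 0.084] lo [0.753 0.177 0.01 ] hi [0.799 0.212 0.16 ]
scene chest 0.53 [305, 190, 309, 198] [0.567 0.119 0.196] lo [ 0.376  0.1   -0.002] hi [0.572 0.341 0.201]
scene lid 0.72 [171, 230, 282, 305] [ 0.613 -0.255  0.128] lo [ 0.467 -0.328  0.115] hi [ 0.676 -0.102  0.131]
scene caddy 0.77 [180, 197, 210, 249] [ 0.318 -0.168  0.033] lo [ 0.255 -0.217  0.005] hi [ 0.369 -0.106  0.172]
scene caddy 0.75 [217, 200, 265, 270] [ 0.59  -0.177  0.157] lo [ 0.538 -0.232  0.132] hi [ 0.638 -0.12   0.299]
scene caddy 0.46 [173, 226, 281, 303] [ 0.613 -0.253  0.128] lo [ 0.462 -0.327  0.116] hi [ 0.676 -0.103  0.131]
scene rail 0.69 [215, 198, 262, 267] [ 0.589 -0.176  0.157] lo [ 0.497 -0.232  0.126] hi [ 0.637 -0.097  0.3  ]
scene rail 0.56 [273, 169, 361, 261] [0.567 0.153 0.095] lo [ 0.447 -0.088 -0.   ] hi [0.679 0.432 0.199]
scene rail 0.19 [376, 209, 402, 240] [0.721 0.363 0.03 ] lo [0.698 0.319 0.004] hi [0.75  0.463 0.055]
scene
[... 3361 characters left out ...]
0.158] lo [ 0.537 -0.232  0.129] hi [ 0.631 -0.112  0.296]
side board 0.47 [237, 138, 331, 230] [ 0.563 -0.115  0.122] lo [ 0.476 -0.315  0.002] hi [ 0.689 -0.081  0.135]
side gauge 0.61 [181, 310, 205, 385] [0.713 0.343 0.03 ] lo [0.694 0.284 0.   ] hi [0.745 0.458 0.054]
side glue 0.92 [174, 251, 200, 298] [0.761 0.225 0.092] lo [0.739 0.196 0.005] hi [0.793 0.239 0.16 ]
side varnish 0.88 [307, 122, 326, 151] [ 0.493 -0.456  0.069] lo [ 0.463 -0.497  0.021] hi [ 0.524 -0.442  0.087]
side varnish 0.56 [284, 388, 363, 401] [0.333 0.444 0.021] lo [ 0.276  0.424 -0.001] hi [0.443 0.463 0.028]
side chisel 0.9 [282, 389, 364, 401] [0.333 0.445 0.021] lo [0.277 0.427 0.003] hi [0.455 0.466 0.028]
```

View pics/scene_z.png

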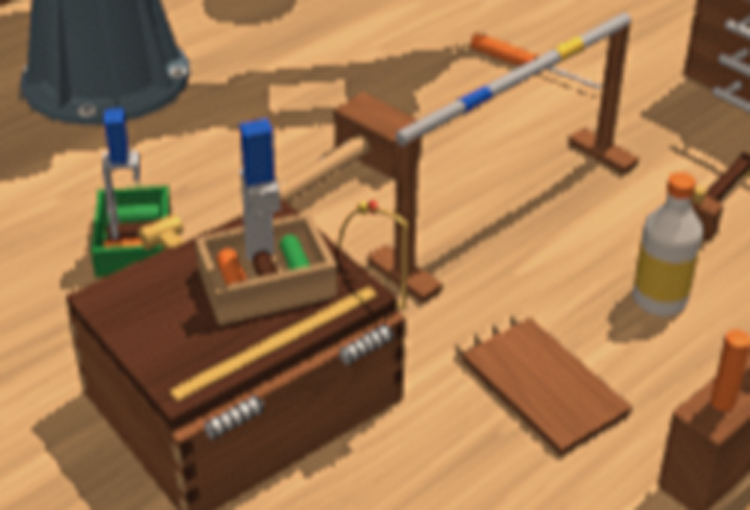

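View pics/side_z.png

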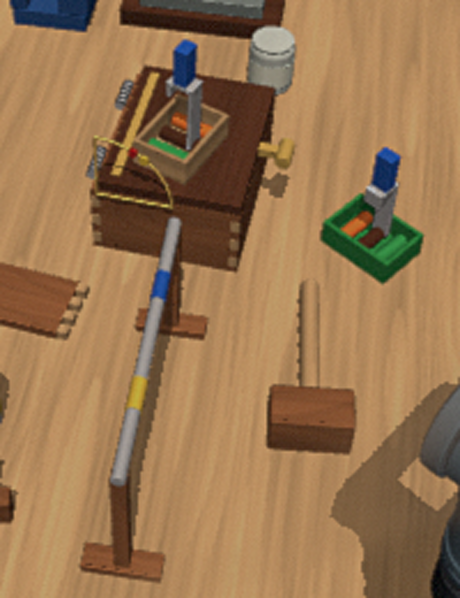

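Run:
```python
from h import *
A=[]
for n in ["scene1","side1"]:
    f=load(n); W=cloud(f).reshape(-1,3); im=f["image"].reshape(-1,3)
    ok=~np.isnan(W[:,0]); A.append(np.c_[W[ok],im[ok],np.full(ok.sum(),n=="side1")])
A=np.vstack(A); np.save("pics/A.npy",A)
X=A[:,:3]; C=A[:,3:6]; S=A[:,6]
def rng(m,l):
    for s in (0,1):
        P=X[m&(S==s)]
        if len(P)<4: print(l,s,len(P)); continue
        print(l,s,len(P),"mean",P.mean(0).round(4),"2%",np.percentile(P,2,axis=0).round(4),"98%",np.percentile(P,98,axis=0).round(4))
box=lambda x0,x1,y0,y1,z0,z1:(X[:,0]>x0)&(X[:,0]<x1)&(X[:,1]>y0)&(X[:,1]<y1)&(X[:,2]>z0)&(X[:,2]<z1)
rng(box(.5,.68,-.26,-.08,.24,.32),"tab")
rng(box(.5,.68,-.26,-.08,.2,.232),"strap/hook")
rng(box(.5,.68,-.26,-.08,.157,.175),"rim")
rng(box(.4,.455,-.3,-.1,.08,.2),"handle")
m=box(.45,.7,-.4,-.05,.12,.135); rng(m,"lid")
for s in (0,1):
    P=X[m&(S==s)][:,:2]; print("lid rect",cv2.minAreaRect(P.astype(np.float32)))
    P=X[box(.5,.68,-.26,-.08,.157,.175)&(S==s)][:,:2]; print("rim rect",cv2.minAreaRect(P.astype(np.float32)))
    P=X[box(.5,.68,-.26,-.08,.24,.32)&(S==s)][:,:2]; print("tab rect",cv2.minAreaRect(P.astype(np.float32)))
    P=X[box(.5,.62,0.05,.335,.18,.21)&(S==s)]; 
    v=cv2.fitLine(P[:,:2].astype(np.float32),cv2.DIST_HUBER,0,.01,.01).ravel(); print("rail",v, np.degrees(np.arctan2(v[1],v[0])),P[:,2].max())
    top=P[P[:,2]>.194]; v=cv2.fitLine(top[:,:2].astype(np.float32),cv2.DIST_HUBER,0,.01,.01).ravel(); print("railtop",v)
r=box(.5,.62,.0,.42,.17,.21)
rng(r&(C[:,2]>C[:,0]*1.6),"blue"); rng(r&(C[:,0]>C[:,2]*1.8)&(C[:,1]>C[:,2]*1.6),"yel")
rng(box(.5,.62,-.05,.45,.05,.17),"posts")
```

```text
tab 0 287 mean [ 0.5893 -0.177   0.2739] 2% [ 0.5714 -0.188   0.2418] 98% [ 0.6024 -0.1634  0.3037]
tab 1 235 mean [ 0.5811 -0.1655  0.2729] 2% [ 0.5647 -0.1817  0.2416] 98% [ 0.6005 -0.1538  0.3037]
strap/hook 0 68 mean [ 0.6089 -0.1473  0.2167] 2% [ 0.5637 -0.1898  0.2013] 98% [ 0.6785 -0.0844  0.2308]
strap/hook 1 87 mean [ 0.5963 -0.1428  0.2156] 2% [ 0.561  -0.1794  0.2011] 98% [ 0.6789 -0.0826  0.2316]
rim 0 425 mean [ 0.59   -0.1745  0.164 ] 2% [ 0.5336 -0.2348  0.1573] 98% [ 0.6402 -0.1119  0.171 ]
rim 1 317 mean [ 0.5845 -0.1654  0.1637] 2% [ 0.5325 -0.2337  0.1574] 98% [ 0.6371 -0.1069  0.1717]
handle 0 52 mean [ 0.4492 -0.2052  0.126 ] 2% [ 0.4404 -0.2199  0.1123] 98% [ 0.4548 -0.1833  0.1309]
handle 1 75 mean [ 0.4465 -0.1941  0.1236] 2% [ 0.4383 -0.2193  0.1095] 98% [ 0.4545 -0.1749  0.1321]
lid 0 3288 mean [ 0.593  -0.2381  0.1281] 2% [ 0.4724 -0.3283  0.1221] 98% [ 0.6763 -0.0956  0.1333]
lid 1 2266 mean [ 0.5678 -0.1929  0.1271] 2% [ 0.4748 -0.322   0.121 ] 98% [ 0.6729 -0.0858  0.1331]
lid rect ((0.5715082883834839, -0.2045389711856842), (0.24908719956874847, 0.24164
[... 750 characters left out ...]
6240234)
rail [ 0.00962262 -0.9999537   0.5596725   0.20388265] -89.448654 0.2058187810687011
railtop [ 0.00833724 -0.99996525  0.56005865  0.20295154]
blue 0 36 mean [0.566  0.1206 0.1979] 2% [0.5604 0.1034 0.1936] 98% [0.5713 0.1383 0.2016]
blue 1 74 mean [0.5596 0.1198 0.1963] 2% [0.5529 0.1006 0.1899] 98% [0.5674 0.1395 0.2011]
yel 0 79 mean [0.5666 0.2092 0.1873] 2% [0.5586 0.0159 0.1712] 98% [0.5735 0.3652 0.2001]
yel 1 114 mean [0.5587 0.2832 0.1936] 2% [0.5509 0.2512 0.1737] 98% [0.5678 0.3746 0.2016]
posts 0 394 mean [0.5654 0.185  0.1141] 2% [0.5529 0.0151 0.0526] 98% [0.5733 0.3719 0.1689]
posts 1 349 mean [0.5575 0.2497 0.1089] 2% [0.5498 0.0209 0.0526] 98% [0.5673 0.376  0.1672]
```

```bash
python3 - <<'E'
from h import *
from scipy.optimize import least_squares
A=np.load("pics/A.npy"); X=A[:,:3]; C=A[:,3:6]; S=A[:,6]
box=lambda x0,x1,y0,y1,z0,z1:(X[:,0]>x0)&(X[:,0]<x1)&(X[:,1]>y0)&(X[:,1]<y1)&(X[:,2]>z0)&(X[:,2]<z1)
def sdf(p,h):
    q=abs(p)-h; return np.linalg.norm(np.maximum(q,0),axis=1)+np.minimum(q.max(1),0)
def fit(P,h,zc,x0,label):
    def r(v):
        c,s=np.cos(v[2]),np.sin(v[2]); d=P-np.array([v[0],v[1],zc])
        return sdf(np.c_[d[:,0]*c+d[:,1]*s,-d[:,0]*s+d[:,1]*c,d[:,2]],np.array(h))
    best=min((least_squares(r,[x0[0],x0[1],a],loss="soft_l1",f_scale=.002) for a in x0[2]),key=lambda o:o.cost)
    print(label,len(P),best.x[:2].round(4),np.degrees(best.x[2]).round(1),"rms",np.sqrt(np.mean(best.fun**2)).round(4),"med",np.median(abs(best.fun)).round(4))
    return best.x
yaws=np.radians(np.arange(-45,46,15))
for s in (0,1,None):
    q=(S==s) if s is not None else S>=0
    fit(X[box(.5,.68,-.26,-.08,.252,.315)&q],[.01,.013,.028],.278,(.583,-.172,yaws),f"tab {s}")
    fit(X[box(.44,.72,-.4,-.06,.01,.132)&q&~box(.44,.473,-.4,0,0,.2)],[.1,.12,.064],.064,(.575,-.205,yaws[2:5]),f"chest {s}")
    # tray outer: light wood points
    m=box(.5,.68,-.26,-.09,.135,.172)&q&(C[:,0]>C[:,2]*1.15)
    def rr(P):
        return P
    P=X[m]; 
    fit(P,[.04,.055,.019],.147,(.59,-.172,yaws),f"tray {s}")
    R=X[box(.5,.62,.03,.36,.175,.21)&q]
    o=least_squares(lambda v:np.hypot(R[:,0]-(v[0]+v[1]*(R[:,1]-.195)),R[:,2]-v[2])-.008,[.562,0,.19],loss="soft_l1",f_scale=.002); print("rail",s,o.x.round(4),np.median(abs(o.fun)))
    H=X[box(.435,.458,-.26,-.14,.1,.135)&q]; print("handle y",np.percentile(H[:,1],[2,98]),"x",H[:,0].min())
E
python3 - <<'E'
import sys; sys.path.insert(0,'.')
import os; os.chdir('.')
from h import *
f=load("side1"); im=f["image"][120:215,235:335,::-1]; cv2.imwrite("pics/side_z2.png",cv2.resize(im,None,fx=6,fy=6,interpolation=cv2.INTER_CUBIC))
E
```

```text
tab 0 221 [ 0.5824 -0.1724] -20.6 rms 0.0018 med 0.0009
chest 0 6320 [ 0.5828 -0.2083] -4.1 rms 0.0032 med 0.001
tray 0 961 [ 0.5844 -0.1772] -21.6 rms 0.0062 med 0.0021
rail 0 [ 0.5614 -0.0066  0.1905] 0.001214041952097747
handle y [-0.22010918 -0.18269283] x 0.43789818910548184
tab 1 173 [ 0.5826 -0.1727] -21.7 rms 0.0023 med 0.0014
chest 1 3991 [ 0.5837 -0.2087] -3.9 rms 0.0029 med 0.0017
tray 1 755 [ 0.5834 -0.1716] -22.6 rms 0.0072 med 0.0029
rail 1 [ 0.5606 -0.0099  0.1898] 0.0010490011345474053
handle y [-0.21912327 -0.17502979] x 0.43761007714483857
tab None 394 [ 0.5825 -0.1725] -20.9 rms 0.0021 med 0.001
chest None 10311 [ 0.5829 -0.2084] -4.0 rms 0.0031 med 0.0012
tray None 1716 [ 0.5854 -0.1731] -21.9 rms 0.0068 med 0.0022
rail None [ 0.561 -0.009  0.19 ] 0.0011011607877051684
handle y [-0.2198872  -0.17599779] x 0.43761007714483857
```

View pics/side_z2.png

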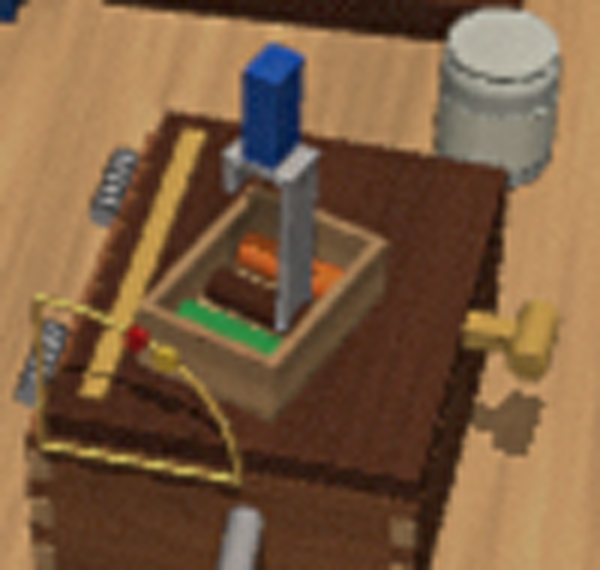

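```bash
cat >> h.py <<'E'
from scipy.spatial.transform import Rotation as Ro
def toolmat():
    from station import status
    s=status.observe(); return s,Ro.from_quat(s["tool_rot"]).as_matrix(),np.array(s["tool_pos"])
def go(target,jawdeg):
    """shift in tool axes to TCP target and twist (deg) to bring jaw axis to world heading jawdeg (mod 180)"""
    s,R,p=toolmat(); d=R.T@(np.array(target)-p)
    h=np.degrees(np.arctan2(R[1,2],R[0,2])); yv=R[2,1]
    # turning +a about tool y (pointing down) turns heading by -a
    t=-(((jawdeg-h)+90)%180-90)
    print("p",p.round(4),"jaw heading",round(h,2),"tool y",R[:,1].round(3),"xdir",R[:,0].round(3),"zdir",R[:,2].round(3)); print("shift",d.round(4),"twist",round(t,2),"q6",s["joint_pos"][5].round(3),"w",s["gripper_width"],"t",s["time_s"],"F",np.round(s["contact_force"],1))
E
python3 -c "
from h import *
go([.5825,-.1725,.34],69)
go([.5825,-.1725,.2593],69)"
```

```text
p [0.2364 0.5242 0.2313] jaw heading 65.72 tool y [-0. -0. -1.] xdir [ 0.912 -0.411 -0.   ] zdir [ 0.411  0.912 -0.   ]
shift [ 0.6019 -0.1087 -0.4927] twist -3.28 q6 -0.206 w 0.08570956474182974 t 1.65 F [-1.7 -0.1  0.4]
p [0.2364 0.5242 0.2313] jaw heading 65.72 tool y [-0. -0. -1.] xdir [ 0.912 -0.411 -0.   ] zdir [ 0.411  0.912 -0.   ]
shift [ 0.6019 -0.028  -0.4927] twist -3.28 q6 -0.206 w 0.08570956474182974 t 1.65 F [-1.7 -0.1  0.4]
```

apply_moves(plan=[{"x": 0,"y": -0.06,"z": 0,"jaw": 1},{"x": 0.04,"y": -0.12,"z": -0.04,"twist": 0},{"x": 0.602,"y": -0.129,"z": -0.493,"twist": -3.3},{"x": 0.602,"y": -0.129,"z": -0.493,"twist": -3.3},{"x": 0.602,"y": -0.129,"z": -0.493,"twist": -3.3},{"x": 0.602,"y": -0.129,"z": -0.493,"twist": -3.3},{"x": 0.602,"y": -0.129,"z": -0.493,"twist": -3.3},{"x": 0.602,"y": -0.129,"z": -0.493,"twist": -3.3},{"x": 0.602,"y": -0.129,"z": -0.493,"twist": -3.3},{"x": 0.602,"y": -0.129,"z": -0.493,"twist": -3.3},{"x": 0.602,"y": -0.129,"z": -0.493,"twist": -3.3},{"x": 0.602,"y": -0.129,"z": -0.493,"twist": -3.3}])

```text
$.plan[0]: bad value
```

apply_moves(plan=[{"jaw": 1,"x": 0,"y": -0.06,"z": 0,"twist": 0},{"jaw": 1,"x": 0.04,"y": -0.12,"z": -0.04,"twist": 0},{"jaw": 1,"x": 0.602,"y": -0.129,"z": -0.493,"twist": -3.3},{"jaw": 1,"x": 0.602,"y": -0.129,"z": -0.493,"twist": -3.3},{"jaw": 1,"x": 0.602,"y": -0.129,"z": -0.493,"twist": -3.3},{"jaw": 1,"x": 0.602,"y": -0.129,"z": -0.493,"twist": -3.3},{"jaw": 1,"x": 0.602,"y": -0.129,"z": -0.493,"twist": -3.3},{"jaw": 1,"x": 0.602,"y": -0.129,"z": -0.493,"twist": -3.3},{"jaw": 1,"x": 0.602,"y": -0.129,"z": -0.493,"twist": -3.3},{"jaw": 1,"x": 0.602,"y": -0.129,"z": -0.493,"twist": -3.3},{"jaw": 1,"x": 0.602,"y": -0.129,"z": -0.493,"twist": -3.3},{"jaw": 1,"x": 0.602,"y": -0.129,"z": -0.493,"twist": -3.3}])

```text
time_s: 3.15
tool_pos: [0.5333, -0.0759, 0.3571]
tool_rot: [-0.695, 0.129, -0.129, 0.695]
contact_force: [0.3, 0.8, 0.3]
gripper_width: 0.0857
```

```bash
python3 -c "
from h import *
go([.5825,-.1725,.36],69)"
```

```text
p [ 0.5333 -0.0759  0.3571] jaw heading 69.0 tool y [ 0.001 -0.    -1.   ] xdir [ 0.934 -0.358  0.001] zdir [0.358 0.934 0.   ]
shift [ 0.0806 -0.0029 -0.0725] twist -0.0 q6 -1.566 w 0.08567282401648611 t 3.15 F [0.3 0.8 0.3]
```

apply_moves(plan=[{"jaw": 1,"x": 0.04,"y": 0,"z": -0.036,"twist": 0},{"jaw": 1,"x": 0.08,"y": 0,"z": -0.072,"twist": 0},{"jaw": 1,"x": 0.08,"y": 0,"z": -0.072,"twist": 0},{"jaw": 1,"x": 0.08,"y": 0,"z": -0.072,"twist": 0}])

```text
time_s: 3.65
tool_pos: [0.5813, -0.1694, 0.3564]
tool_rot: [-0.695, 0.129, -0.129, 0.696]
contact_force: [-1.5, 0.2, -0.4]
gripper_width: 0.0855
```

Run:
```python
from h import *
from station import grab_frame
go([.5825,-.1725,.2593],69)
s,R,p=toolmat()
f=grab_frame("wrist"); T=np.eye(4); T[:3,:3]=R; T[:3,3]=p; M=T@f["mount"]
cv2.imwrite("pics/w1.png",f["image"][:,:,::-1])
W=cloud(f,M).reshape(-1,3); im=f["image"].reshape(-1,3).astype(int)
m=(W[:,2]>.25)&(W[:,2]<.32)&(im[:,2]>im[:,0]*1.6)&(im[:,2]>40)
P=W[m]; print(len(P),P.mean(0),np.percentile(P,[2,98],axis=0))
top=P[P[:,2]>np.percentile(P[:,2],98)-.004]; print(cv2.minAreaRect(top[:,:2].astype(np.float32)),top[:,2].mean())
```

```text
p [ 0.5813 -0.1694  0.3564] jaw heading 69.0 tool y [-0.001  0.001 -1.   ] xdir [ 0.934 -0.358 -0.001] zdir [0.358 0.934 0.   ]
shift [ 0.0024  0.0971 -0.0025] twist -0.0 q6 -1.684 w 0.08551999578653996 t 3.65 F [-1.5  0.2 -0.4]
2062 [ 0.57705738 -0.17288917  0.29443324] [[ 0.56751888 -0.18644386  0.25674005]
 [ 0.59033389 -0.16036219  0.30345979]]
((0.5802338123321533, -0.1741948276758194), (0.025428924709558487, 0.019822053611278534), 67.86863708496094) 0.3022088100991119
```

```bash
python3 -c "
from h import *
go([.5813,-.1735,.262],68.5)"
```

```text
p [ 0.5813 -0.1688  0.3568] jaw heading 69.05 tool y [-0.  0. -1.] xdir [ 0.934 -0.358 -0.   ] zdir [0.358 0.934 0.   ]
shift [ 0.0017  0.0948 -0.0044] twist 0.55 q6 -1.684 w 0.08550469387459353 t 3.7 F [-0.5  0.1  0.4]
```

apply_moves(plan=[{"jaw": 1,"x": 0.0017,"y": 0.03,"z": -0.0044,"twist": 0.5},{"jaw": 1,"x": 0.0017,"y": 0.065,"z": -0.0044,"twist": 0.5},{"jaw": 1,"x": 0.0017,"y": 0.095,"z": -0.0044,"twist": 0.5},{"jaw": 1,"x": 0.0017,"y": 0.095,"z": -0.0044,"twist": 0.5},{"jaw": 0,"x": 0.0017,"y": 0.095,"z": -0.0044,"twist": 0.5},{"jaw": 0,"x": 0.0017,"y": 0.095,"z": -0.0044,"twist": 0.5},{"jaw": 0,"x": 0.0017,"y": 0.095,"z": -0.0044,"twist": 0.5},{"jaw": 0,"x": 0.0017,"y": 0.095,"z": -0.0044,"twist": 0.5},{"jaw": 0,"x": 0.0017,"y": 0.095,"z": -0.0044,"twist": 0.5},{"jaw": 0,"x": 0.0017,"y": 0.095,"z": -0.0044,"twist": 0.5}])

```text
time_s: 4.95
tool_pos: [0.5819, -0.1745, 0.2629]
tool_rot: [0.695, -0.131, 0.132, -0.695]
contact_force: [-1.3, 1.3, 6.6]
gripper_width: 0.0253
```

Run:
```python
from h import *
from station import grab_frame
go([.5813,-.1735,.262],68.5)
f=grab_frame("wrist"); cv2.imwrite("pics/w2.png",f["image"][:,:,::-1])
```

```text
p [ 0.5819 -0.1745  0.2629] jaw heading 68.52 tool y [ 0.001 -0.001 -1.   ] xdir [ 0.931 -0.366  0.001] zdir [0.366 0.931 0.   ]
shift [-0.0009  0.0009  0.0007] twist 0.02 q6 -1.683 w 0.025259396356080693 t 4.95 F [-1.3  1.3  6.6]
```

View pics/w2.png

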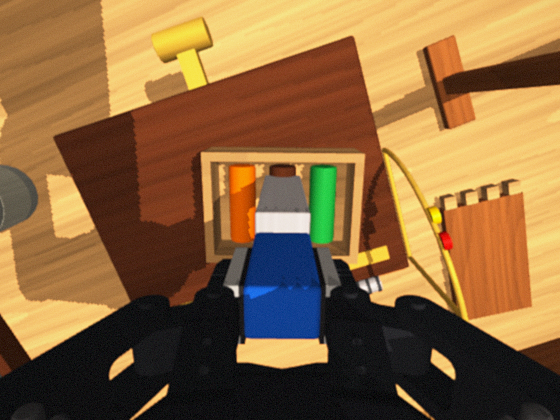

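apply_moves(plan=[{"jaw": 0,"x": 0,"y": -0.01,"z": 0,"twist": 0},{"jaw": 0,"x": 0,"y": -0.035,"z": 0,"twist": 0},{"jaw": 0,"x": 0,"y": -0.07,"z": 0,"twist": 0},{"jaw": 0,"x": 0,"y": -0.105,"z": 0,"twist": 0},{"jaw": 0,"x": 0,"y": -0.13,"z": 0,"twist": 0},{"jaw": 0,"x": 0,"y": -0.14,"z": 0,"twist": 0},{"jaw": 0,"x": 0,"y": -0.14,"z": 0,"twist": 0}])

```text
time_s: 5.88
tool_pos: [0.5815, -0.1745, 0.4015]
tool_rot: [0.695, -0.132, 0.132, -0.695]
contact_force: [0.2, -0.0, -4.4]
gripper_width: 0.0255
```

Run:
```python
from h import *
from station import grab_frame
go([.485,.12,.40],90.5)
f=grab_frame("scene"); cv2.imwrite("pics/s3.png",f["image"][:,:,::-1])
```

```text
p [ 0.5815 -0.1745  0.4015] jaw heading 68.51 tool y [-0.  0. -1.] xdir [ 0.93  -0.366 -0.   ] zdir [ 0.366  0.93  -0.   ]
shift [-0.1977  0.0015  0.2387] twist -21.99 q6 -1.683 w 0.02547904730453479 t 5.875 F [ 0.2 -0.  -4.4]
```

View pics/s3.png

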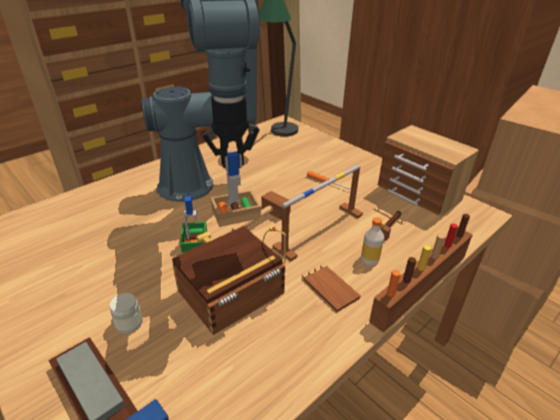

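The caddy is held and upright at about (235,180–210), clear of the lid. Next I'll carry it over to the robot side of the blue band.

apply_moves(plan=[{"jaw": 0,"x": -0.01,"y": 0,"z": 0.012,"twist": -1},{"jaw": 0,"x": -0.03,"y": 0,"z": 0.036,"twist": -3},{"jaw": 0,"x": -0.054,"y": 0,"z": 0.065,"twist": -6},{"jaw": 0,"x": -0.078,"y": 0,"z": 0.094,"twist": -9},{"jaw": 0,"x": -0.102,"y": 0,"z": 0.123,"twist": -12},{"jaw": 0,"x": -0.126,"y": 0,"z": 0.152,"twist": -15},{"jaw": 0,"x": -0.15,"y": 0,"z": 0.181,"twist": -18},{"jaw": 0,"x": -0.174,"y": 0,"z": 0.21,"twist": -20},{"jaw": 0,"x": -0.19,"y": 0,"z": 0.23,"twist": -21.5},{"jaw": 0,"x": -0.1975,"y": 0,"z": 0.2385,"twist": -22},{"jaw": 0,"x": -0.1975,"y": 0,"z": 0.2385,"twist": -22},{"jaw": 0,"x": -0.1975,"y": 0,"z": 0.2385,"twist": -22}])

```text
time_s: 7.42
tool_pos: [0.4852, 0.1191, 0.4014]
tool_rot: [0.707, 0.003, -0.003, -0.707]
contact_force: [-0.2, 0.4, -3.8]
gripper_width: 0.0251
```

Run:
```python
from h import *
go([.485,.12,.259],90.5)
```

```text
p [0.4852 0.1191 0.4014] jaw heading 90.47 tool y [-0. -0. -1.] xdir [ 1.     0.008 -0.   ] zdir [-0.008  1.    -0.   ]
shift [-0.0002  0.1424  0.0009] twist -0.03 q6 -1.576 w 0.02514376933527863 t 7.425 F [-0.2  0.4 -3.8]
```

apply_moves(plan=[{"jaw": 0,"x": 0,"y": 0.015,"z": 0.001,"twist": 0},{"jaw": 0,"x": 0,"y": 0.04,"z": 0.001,"twist": 0},{"jaw": 0,"x": 0,"y": 0.07,"z": 0.001,"twist": 0},{"jaw": 0,"x": 0,"y": 0.1,"z": 0.001,"twist": 0},{"jaw": 0,"x": 0,"y": 0.128,"z": 0.001,"twist": 0},{"jaw": 0,"x": 0,"y": 0.141,"z": 0.001,"twist": 0},{"jaw": 0,"x": 0,"y": 0.141,"z": 0.001,"twist": 0},{"jaw": 0,"x": 0,"y": 0.141,"z": 0.001,"twist": 0}])

```text
time_s: 8.43
tool_pos: [0.4859, 0.1207, 0.2619]
tool_rot: [0.707, 0.004, -0.002, -0.707]
contact_force: [0.3, -0.2, -2.4]
gripper_width: 0.0253
```

Run:
```python
from h import *
from station import grab_frame
go([.5615,.12,.259],90.5)
s,R,p=toolmat()
f=grab_frame("side"); cv2.imwrite("pics/s4.png",cv2.resize(f["image"][150:350,200:400,::-1],None,fx=3,fy=3)); pickle.dump(f,open("pics/s4.pkl","wb"))
f=grab_frame("wrist"); cv2.imwrite("pics/w4.png",f["image"][:,:,::-1]); T=np.eye(4); T[:3,:3]=R; T[:3,3]=p; f["M"]=T@f["mount"]; pickle.dump(f,open("pics/w4.pkl","wb"))
```

```text
p [0.4859 0.1207 0.2619] jaw heading 90.5 tool y [ 0.002 -0.    -1.   ] xdir [1.    0.009 0.002] zdir [-0.009  1.    -0.   ]
shift [ 0.0756  0.003  -0.0013] twist 0.0 q6 -1.574 w 0.0252699538471308 t 8.425 F [ 0.3 -0.2 -2.4]
```

View pics/s4.png

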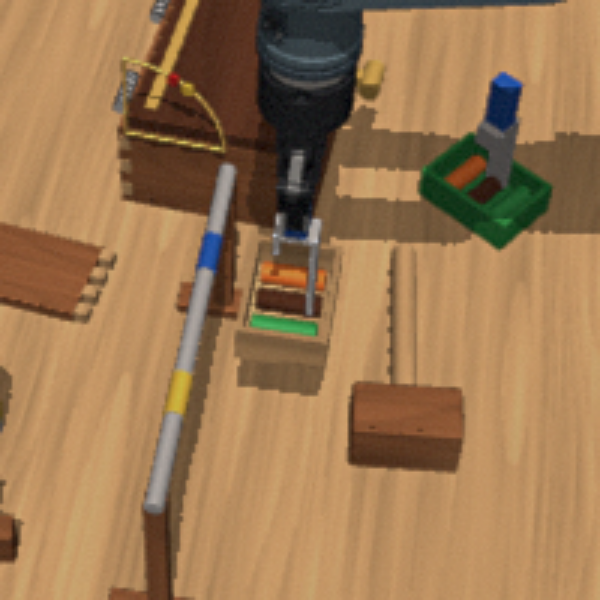

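View pics/w4.png

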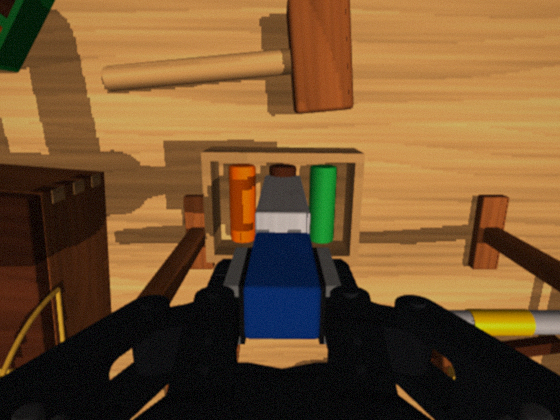

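apply_moves(plan=[{"jaw": 0,"x": 0.008,"y": 0.002,"z": 0,"twist": 0},{"jaw": 0,"x": 0.022,"y": 0.003,"z": 0,"twist": 0},{"jaw": 0,"x": 0.038,"y": 0.003,"z": 0,"twist": 0},{"jaw": 0,"x": 0.054,"y": 0.003,"z": 0,"twist": 0},{"jaw": 0,"x": 0.068,"y": 0.003,"z": 0,"twist": 0},{"jaw": 0,"x": 0.0757,"y": 0.003,"z": 0,"twist": 0},{"jaw": 0,"x": 0.0757,"y": 0.003,"z": 0,"twist": 0},{"jaw": 0,"x": 0.0757,"y": 0.003,"z": 0,"twist": 0}])

```text
time_s: 9.52
tool_pos: [0.5604, 0.1216, 0.2576]
tool_rot: [-0.707, -0.003, 0.003, 0.707]
contact_force: [1.1, -0.2, -4.5]
gripper_width: 0.0253
```

Run:
```python
from h import *
from station import grab_frame
go([.5615,.12,.221],90.5)
f=grab_frame("side"); a=f["image"][150:350,200:400,::-1]; f2=grab_frame("scene"); b=f2["image"][140:300,230:390,::-1]
cv2.imwrite("pics/s5.png",np.hstack([cv2.resize(a,(400,400)),cv2.resize(b,(400,400))]))
```

```text
p [0.5604 0.1216 0.2576] jaw heading 90.53 tool y [-0.001  0.    -1.   ] xdir [ 1.     0.009 -0.001] zdir [-0.009  1.     0.   ]
shift [ 0.0011  0.0366 -0.0016] twist 0.03 q6 -1.573 w 0.02530197163391342 t 9.525 F [ 1.1 -0.2 -4.5]
```

View pics/s5.png

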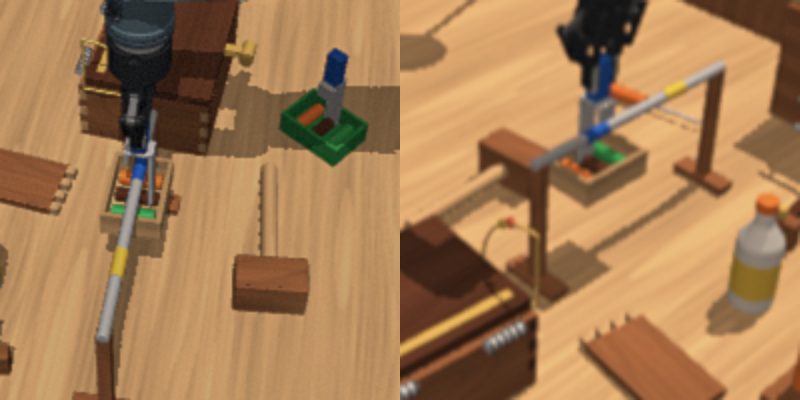

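apply_moves(plan=[{"jaw": 0,"x": 0.0008,"y": 0.01,"z": -0.001,"twist": 0},{"jaw": 0,"x": 0.0008,"y": 0.02,"z": -0.001,"twist": 0},{"jaw": 0,"x": 0.0008,"y": 0.028,"z": -0.001,"twist": 0},{"jaw": 0,"x": 0.0008,"y": 0.033,"z": -0.001,"twist": 0},{"jaw": 0,"x": 0.0008,"y": 0.035,"z": -0.001,"twist": 0},{"jaw": 0,"x": 0.0008,"y": 0.035,"z": -0.001,"twist": 0},{"jaw": 0,"x": 0.0008,"y": 0.035,"z": -0.001,"twist": 0}])

```text
time_s: 10.5
tool_pos: [0.5619, 0.1205, 0.2232]
tool_rot: [-0.707, -0.003, 0.003, 0.707]
contact_force: [-0.1, 0.2, -3.6]
gripper_width: 0.0251
```

Run:
```python
from h import *
from station import grab_frame
go([.5615,.12,.221],90.5)
f=grab_frame("side"); a=f["image"][150:350,200:400,::-1]; f2=grab_frame("scene"); b=f2["image"][140:300,230:390,::-1]
cv2.imwrite("pics/s6.png",np.hstack([cv2.resize(a,(400,400)),cv2.resize(b,(400,400))]))
A=[]
for g in (f,f2):
    W=cloud(g).reshape(-1,3); im=g["image"].reshape(-1,3)
    m=(W[:,0]>.48)&(W[:,0]<.64)&(W[:,1]>.04)&(W[:,1]<.2)&(W[:,2]>.08)&(W[:,2]<.14)
    P=W[m]; print(len(P),np.percentile(P,[3,97],axis=0).round(3).tolist(), np.histogram(P[:,2],bins=12,range=(.08,.14))[0])
go([.5615,.12,.221],90.5)
```

```text
p [0.5619 0.1205 0.2232] jaw heading 90.52 tool y [ 0.001  0.    -1.   ] xdir [1.    0.009 0.001] zdir [-0.009  1.    -0.   ]
shift [-0.0004  0.0022 -0.0005] twist 0.02 q6 -1.575 w 0.025081510527145502 t 10.5 F [-0.1  0.2 -3.6]
913 [[0.525, 0.071, 0.091], [0.602, 0.179, 0.129]] [  2  17  90  75  74 112 178  97 140 113  10   5]
833 [[0.529, 0.066, 0.091], [0.607, 0.174, 0.129]] [  0  16  54  47  78  98 165 123 115 118  11   8]
p [0.5618 0.1205 0.2231] jaw heading 90.52 tool y [ 0.001  0.    -1.   ] xdir [1.    0.009 0.001] zdir [-0.009  1.     0.   ]
shift [-0.0003  0.0021 -0.0005] twist 0.02 q6 -1.575 w 0.02523297520413561 t 10.6 F [ 0.2  1.  -3.2]
```

View pics/s6.png

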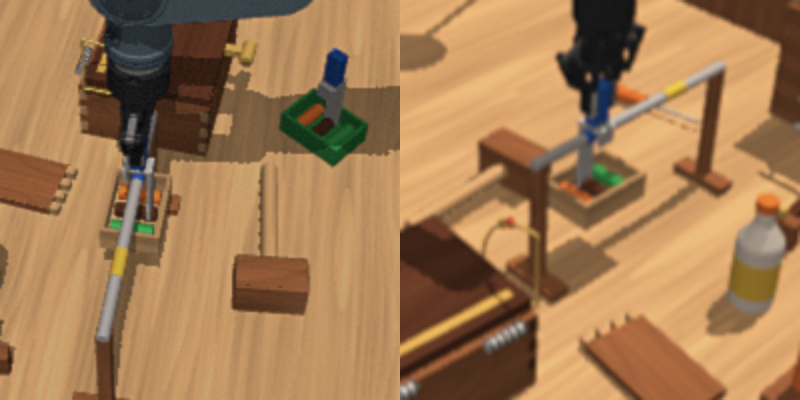

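apply_moves(plan=[{"jaw": 0,"x": -0.0003,"y": 0.001,"z": 0,"twist": 0},{"jaw": 0,"x": -0.0003,"y": 0.001,"z": 0.005,"twist": 0},{"jaw": 0,"x": -0.0003,"y": 0.001,"z": 0.018,"twist": 0},{"jaw": 0,"x": -0.0003,"y": 0.001,"z": 0.034,"twist": 0},{"jaw": 0,"x": -0.0003,"y": 0.001,"z": 0.05,"twist": 0},{"jaw": 0,"x": -0.0003,"y": 0.001,"z": 0.066,"twist": 0},{"jaw": 0,"x": -0.0003,"y": 0.001,"z": 0.082,"twist": 0},{"jaw": 0,"x": -0.0003,"y": 0.001,"z": 0.098,"twist": 0},{"jaw": 0,"x": -0.0003,"y": 0.001,"z": 0.114,"twist": 0},{"jaw": 0,"x": -0.0003,"y": 0.001,"z": 0.13,"twist": 0},{"jaw": 0,"x": -0.0003,"y": 0.001,"z": 0.144,"twist": 0},{"jaw": 0,"x": -0.0003,"y": 0.001,"z": 0.15,"twist": 0}])

```text
time_s: 12.1
tool_pos: [0.5599, 0.2715, 0.2217]
tool_rot: [0.707, 0.003, -0.004, -0.707]
contact_force: [-0.0, 0.8, -3.2]
gripper_width: 0.0253
```

Run:
```python
from h import *
go([.5605,.270,.221],90.5)
```

```text
p [0.5599 0.2715 0.2217] jaw heading 90.56 tool y [-0. -0. -1.] xdir [ 1.    0.01 -0.  ] zdir [-0.01  1.   -0.  ]
shift [ 0.0006  0.0007 -0.0015] twist 0.06 q6 -1.32 w 0.025263236502679632 t 12.1 F [-0.   0.8 -3.2]
```

apply_moves(plan=[{"jaw": 0,"x": 0.0003,"y": 0.0015,"z": -0.001,"twist": 0},{"jaw": 0,"x": 0.0003,"y": 0.0025,"z": -0.001,"twist": 0},{"jaw": 0,"x": 0.0003,"y": 0.0025,"z": -0.001,"twist": 0},{"jaw": 0,"x": 0.0003,"y": 0.0025,"z": -0.001,"twist": 0}])

```text
time_s: 12.6
tool_pos: [0.5608, 0.2701, 0.2211]
tool_rot: [-0.706, -0.004, 0.002, 0.708]
contact_force: [-3.3, 4.3, 5.2]
gripper_width: 0.0253
```

Run:
```python
from h import *
from station import grab_frame
go([.5605,.270,.221],90.5)
f=grab_frame("side"); a=f["image"][150:350,200:400,::-1]; f2=grab_frame("scene"); b=f2["image"][140:300,260:420,::-1]
cv2.imwrite("pics/s7.png",np.hstack([cv2.resize(a,(400,400)),cv2.resize(b,(400,400))]))
for g in (f,f2):
    W=cloud(g).reshape(-1,3)
    m=(W[:,0]>.48)&(W[:,0]<.64)&(W[:,1]>.19)&(W[:,1]<.35)&(W[:,2]>.08)&(W[:,2]<.14)
    P=W[m]; print(len(P),np.percentile(P,[3,97],axis=0).round(3).tolist(), np.histogram(P[:,2],bins=12,range=(.08,.14))[0])
go([.5605,.270,.221],90.5)
```

```text
p [0.5608 0.2701 0.2211] jaw heading 90.5 tool y [ 0.002  0.002 -1.   ] xdir [1.    0.009 0.002] zdir [-0.009  1.     0.002]
shift [-0.0003  0.0001 -0.0001] twist -0.0 q6 -1.322 w 0.025281641551875195 t 12.6 F [-3.3  4.3  5.2]
1054 [[0.524, 0.221, 0.088], [0.602, 0.328, 0.126]] [  3  55 121  66  87 181 178  81 203  69   5   5]
748 [[0.528, 0.215, 0.089], [0.606, 0.324, 0.128]] [  1  30  42  61  68  93 160 103 131  44   7   8]
p [0.5608 0.2701 0.2211] jaw heading 90.5 tool y [ 0.002  0.002 -1.   ] xdir [1.    0.009 0.002] zdir [-0.009  1.     0.002]
shift [-0.0003  0.0001 -0.0001] twist -0.0 q6 -1.322 w 0.025516365159873152 t 12.7 F [-3.3  4.3  5.4]
```

View pics/s7.png

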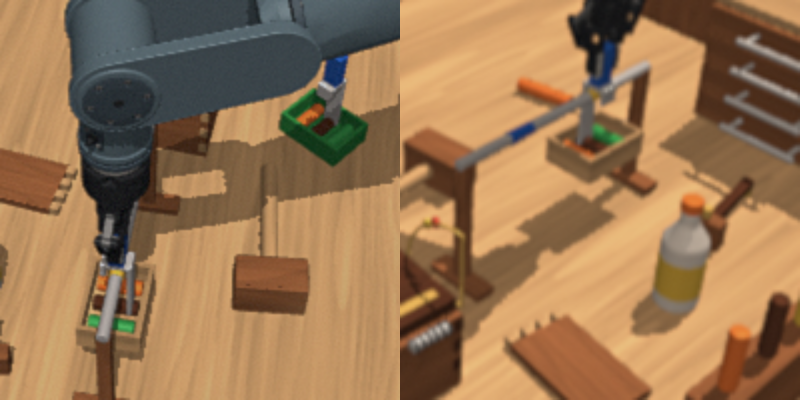

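apply_moves(plan=[{"jaw": 0.2,"x": 0,"y": -0.001,"z": 0,"twist": 0},{"jaw": 0.5,"x": 0,"y": -0.001,"z": 0,"twist": 0},{"jaw": 0.7,"x": 0,"y": -0.001,"z": 0,"twist": 0},{"jaw": 0.8,"x": 0,"y": -0.001,"z": 0,"twist": 0},{"jaw": 0.8,"x": 0,"y": -0.001,"z": 0,"twist": 0},{"jaw": 0.8,"x": 0,"y": -0.001,"z": 0,"twist": 0},{"jaw": 0.8,"x": 0,"y": -0.02,"z": 0,"twist": 0},{"jaw": 0.8,"x": 0,"y": -0.06,"z": 0,"twist": 0},{"jaw": 0.8,"x": 0,"y": -0.11,"z": 0,"twist": 0},{"jaw": 0.8,"x": 0,"y": -0.14,"z": 0,"twist": 0},{"jaw": 0.8,"x": 0,"y": -0.14,"z": 0,"twist": 0},{"jaw": 0.8,"x": 0,"y": -0.14,"z": 0,"twist": 0}])

```text
time_s: 14.2
tool_pos: [0.5599, 0.2694, 0.3588]
tool_rot: [0.707, 0.003, -0.003, -0.707]
contact_force: [0.4, 0.4, 0.0]
gripper_width: 0.0682
```

Run:
```python
from h import *
from station import grab_frame
# lid handle
go([.448,-.199,.36],86)
s,R,p=toolmat()
f3=grab_frame("wrist");f=grab_frame("side"); a=f["image"][150:350,200:400,::-1]; f2=grab_frame("scene"); b=f2["image"][140:300,260:420,::-1]
cv2.imwrite("pics/s8.png",np.hstack([cv2.resize(a,(400,400)),cv2.resize(b,(400,400))]))
for g in (f,f2):
    W=cloud(g).reshape(-1,3)
    im=g["image"].reshape(-1,3).astype(int)
    for z0,z1 in ((.08,.14),(.21,.28)):
        m=(W[:,0]>.48)&(W[:,0]<.64)&(W[:,1]>.19)&(W[:,1]<.35)&(W[:,2]>z0)&(W[:,2]<z1)
        P=W[m]; print(len(P),np.percentile(P,[3,97],axis=0).round(3).tolist(),P[:,2].max())
```

```text
p [0.5599 0.2694 0.3588] jaw heading 90.52 tool y [-0.001 -0.    -1.   ] xdir [ 1.     0.009 -0.001] zdir [-0.009  1.    -0.   ]
shift [-0.1162 -0.001  -0.4674] twist 4.52 q6 -1.322 w 0.06820396290494654 t 14.2 F [0.4 0.4 0. ]
1065 [[0.52, 0.22, 0.088], [0.599, 0.327, 0.127]] 0.13927205506808704
201 [[0.551, 0.26, 0.213], [0.571, 0.286, 0.262]] 0.26449174939467746
755 [[0.525, 0.214, 0.088], [0.602, 0.323, 0.127]] 0.1392772843317298
146 [[0.554, 0.256, 0.212], [0.575, 0.282, 0.262]] 0.2629844171063088
```

View pics/s8.png

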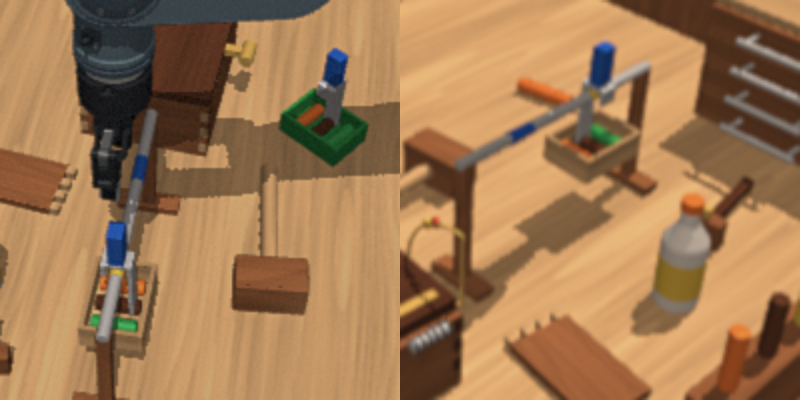

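apply_moves(plan=[{"jaw": 0.8,"x": -0.01,"y": 0,"z": -0.04,"twist": 0.5},{"jaw": 0.8,"x": -0.025,"y": 0,"z": -0.1,"twist": 1},{"jaw": 0.8,"x": -0.04,"y": 0,"z": -0.16,"twist": 1.5},{"jaw": 0.8,"x": -0.055,"y": 0,"z": -0.22,"twist": 2},{"jaw": 0.8,"x": -0.07,"y": 0,"z": -0.28,"twist": 2.5},{"jaw": 0.8,"x": -0.085,"y": 0.01,"z": -0.34,"twist": 3},{"jaw": 0.8,"x": -0.1,"y": 0.03,"z": -0.4,"twist": 4},{"jaw": 0.8,"x": -0.112,"y": 0.05,"z": -0.45,"twist": 4.5},{"jaw": 0.8,"x": -0.116,"y": 0.06,"z": -0.467,"twist": 4.5},{"jaw": 0.8,"x": -0.116,"y": 0.06,"z": -0.467,"twist": 4.5},{"jaw": 0.8,"x": -0.116,"y": 0.06,"z": -0.467,"twist": 4.5},{"jaw": 0.8,"x": -0.116,"y": 0.06,"z": -0.467,"twist": 4.5}])

```text
time_s: 15.85
tool_pos: [0.4492, -0.1974, 0.3]
tool_rot: [0.707, -0.023, 0.024, -0.707]
contact_force: [0.6, -0.7, -0.3]
gripper_width: 0.068
```

Run:
```python
from h import *
from station import grab_frame
go([.448,-.199,.36],86)
s,R,p=toolmat()
f=grab_frame("wrist"); T=np.eye(4); T[:3,:3]=R; T[:3,3]=p; M=T@f["mount"]
cv2.imwrite("pics/w9.png",f["image"][:,:,::-1])
W=cloud(f,M); im=f["image"].astype(int)
m=(W[...,2]>.095)&(W[...,2]<.14)&(W[...,0]<.475)&(W[...,0]>.41)&(abs(W[...,1]+.2)<.06)&(im[...,0]>im[...,2]*1.4)
P=W[m]; print(len(P),np.percentile(P,[1,99],axis=0).round(4))
b=P[P[:,0]<.456]; print(np.percentile(b,[1,99],axis=0).round(4),cv2.minAreaRect(b[:,:2].astype(np.float32)))
```

```text
p [ 0.4492 -0.1974  0.3   ] jaw heading 86.14 tool y [ 0.001 -0.001 -1.   ] xdir [ 0.998 -0.067  0.001] zdir [ 0.067  0.998 -0.   ]
shift [-0.001  -0.06   -0.0017] twist 0.14 q6 -2.16 w 0.06800184931009869 t 15.85 F [ 0.6 -0.7 -0.3]
1305 [[ 0.4355 -0.2206  0.1205]
 [ 0.4742 -0.182   0.1312]]
[[ 0.4355 -0.2208  0.1203]
 [ 0.4556 -0.1818  0.1313]] ((0.44594770669937134, -0.20135802030563354), (0.040020693093538284, 0.020252075046300888), 86.04984283447266)
```

View pics/w9.png

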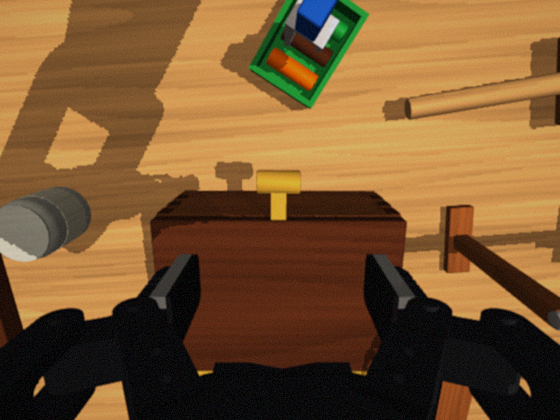

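```bash
python3 -c "
from h import *
go([.447,-.2003,.104],86)"
```

```text
p [ 0.4492 -0.1974  0.3   ] jaw heading 86.14 tool y [ 0.001 -0.001 -1.   ] xdir [ 0.998 -0.067  0.001] zdir [ 0.067  0.998 -0.001]
shift [-0.0022  0.196  -0.0029] twist 0.14 q6 -2.16 w 0.06840598756888432 t 15.9 F [-0.   0.6 -1.2]
```

apply_moves(plan=[{"jaw": 0.8,"x": -0.0022,"y": 0.04,"z": -0.003,"twist": 0},{"jaw": 0.8,"x": -0.0022,"y": 0.09,"z": -0.003,"twist": 0},{"jaw": 0.8,"x": -0.0022,"y": 0.14,"z": -0.003,"twist": 0},{"jaw": 0.8,"x": -0.0022,"y": 0.175,"z": -0.003,"twist": 0},{"jaw": 0.8,"x": -0.0022,"y": 0.196,"z": -0.003,"twist": 0},{"jaw": 0.8,"x": -0.0022,"y": 0.196,"z": -0.003,"twist": 0},{"jaw": 0,"x": -0.0022,"y": 0.196,"z": -0.003,"twist": 0},{"jaw": 0,"x": -0.0022,"y": 0.196,"z": -0.003,"twist": 0},{"jaw": 0,"x": -0.0022,"y": 0.196,"z": -0.003,"twist": 0},{"jaw": 0,"x": -0.0022,"y": 0.196,"z": -0.003,"twist": 0},{"jaw": 0,"x": -0.0022,"y": 0.196,"z": -0.003,"twist": 0}])

```text
time_s: 17.27
tool_pos: [0.4472, -0.2008, 0.1048]
tool_rot: [-0.707, 0.024, -0.025, 0.707]
contact_force: [2.5, 6.5, 3.3]
gripper_width: 0.0387
```

Run:
```python
from h import *
from station import grab_frame
go([.447,-.2003,.104],86)
f=grab_frame("wrist"); cv2.imwrite("pics/w10.png",f["image"][:,:,::-1])
f=grab_frame("side"); cv2.imwrite("pics/s10.png",cv2.resize(f["image"][100:260,220:380,::-1],(640,640)))
```

```text
p [ 0.4472 -0.2008  0.1048] jaw heading 86.02 tool y [ 0.003  0.    -1.   ] xdir [ 0.998 -0.069  0.003] zdir [0.069 0.998 0.001]
shift [-0.0002  0.0008  0.0004] twist 0.02 q6 -2.168 w 0.03871560003169233 t 17.275 F [2.5 6.5 3.3]
```

View pics/w10.png

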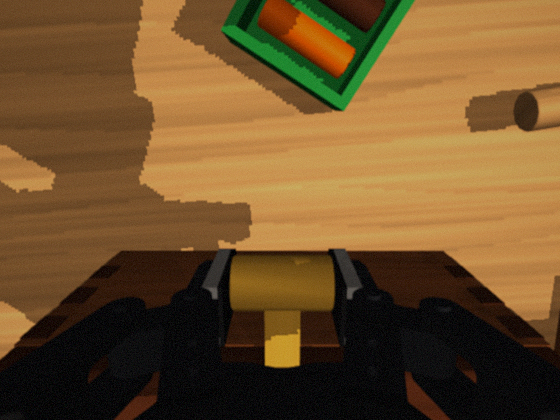

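View pics/s10.png

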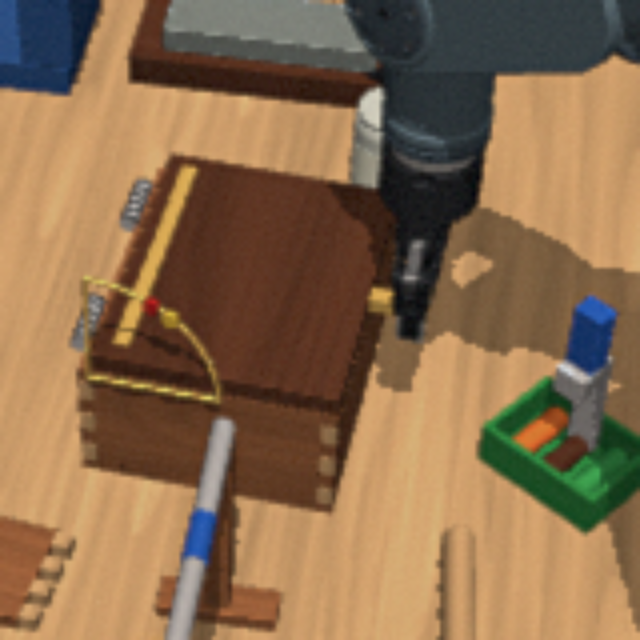

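```bash
python3 -c "
import numpy as np
for t in [3,8,14,20,26,32,38,44,50,52,54,56,58,60,62,64,65,66,67]:
    a=np.radians(t); print(t, round(.225*(1-np.cos(a))+.009*np.sin(a),4), round(-(.225*np.sin(a)+.009*np.cos(a)-.009),4))"
```

```text
3 0.0008 -0.0118
8 0.0034 -0.0312
14 0.0089 -0.0542
20 0.0166 -0.0764
26 0.0267 -0.0977
32 0.039 -0.1179
38 0.0532 -0.1366
44 0.0694 -0.1538
50 0.0873 -0.1691
52 0.0936 -0.1738
54 0.1 -0.1783
56 0.1066 -0.1826
58 0.1134 -0.1866
60 0.1203 -0.1904
62 0.1273 -0.1939
64 0.1345 -0.1972
65 0.1381 -0.1987
66 0.1417 -0.2002
67 0.1454 -0.2016
```

apply_moves(plan=[{"jaw": 0,"x": 0.0008,"y": -0.0118,"z": 0,"twist": 0},{"jaw": 0,"x": 0.0034,"y": -0.0312,"z": 0,"twist": 0},{"jaw": 0,"x": 0.0089,"y": -0.0542,"z": 0,"twist": 0},{"jaw": 0,"x": 0.0166,"y": -0.0764,"z": 0,"twist": 0},{"jaw": 0,"x": 0.0267,"y": -0.0977,"z": 0,"twist": 0},{"jaw": 0,"x": 0.039,"y": -0.1179,"z": 0,"twist": 0},{"jaw": 0,"x": 0.0532,"y": -0.1366,"z": 0,"twist": 0},{"jaw": 0,"x": 0.0694,"y": -0.1538,"z": 0,"twist": 0},{"jaw": 0,"x": 0.0694,"y": -0.1538,"z": 0,"twist": 0}])

```text
time_s: 18.5
tool_pos: [0.517, -0.2056, 0.2582]
tool_rot: [-0.707, 0.023, -0.025, 0.707]
contact_force: [3.3, 1.3, -6.5]
gripper_width: 0.0386
```

Run:
```python
from h import *
from station import grab_frame
go([.447+.0692,-.2003-.0048,.104+.1538],86)
f=grab_frame("side"); a=cv2.resize(f["image"][100:260,220:380,::-1],(400,400)); g=grab_frame("scene"); b=cv2.resize(g["image"][150:330,140:320,::-1],(400,400)); cv2.imwrite("pics/s11.png",np.hstack([a,b]))
```

```text
p [ 0.517  -0.2056  0.2582] jaw heading 86.07 tool y [ 0.003  0.    -1.   ] xdir [ 0.998 -0.069  0.003] zdir [0.069 0.998 0.   ]
shift [-0.0008  0.0004  0.0004] twist 0.07 q6 -2.095 w 0.03858296001443335 t 18.5 F [ 3.3  1.3 -6.5]
```

View pics/s11.png

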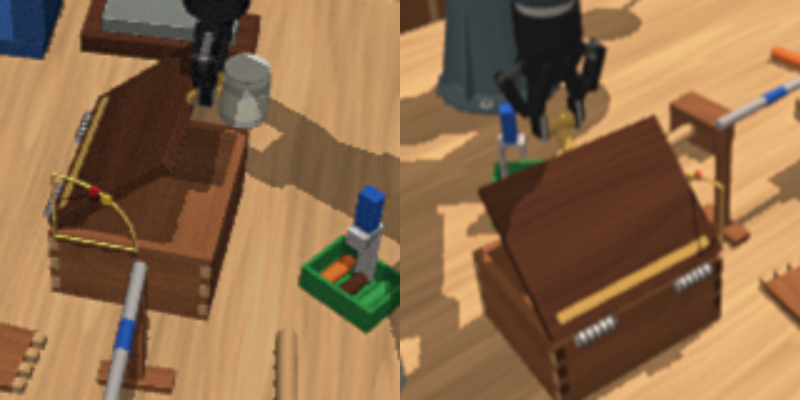

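apply_moves(plan=[{"jaw": 0,"x": 0.0179,"y": -0.0153,"z": 0,"twist": 0},{"jaw": 0,"x": 0.0372,"y": -0.0288,"z": 0,"twist": 0},{"jaw": 0,"x": 0.0509,"y": -0.0366,"z": 0,"twist": 0},{"jaw": 0,"x": 0.0651,"y": -0.0434,"z": 0,"twist": 0},{"jaw": 0,"x": 0.076,"y": -0.0478,"z": 0,"twist": 0},{"jaw": 0,"x": 0.076,"y": -0.0478,"z": 0,"twist": 0},{"jaw": 0,"x": 0.076,"y": -0.0478,"z": 0,"twist": 0},{"jaw": 0,"x": 0.076,"y": -0.0478,"z": 0,"twist": 0}])

```text
time_s: 19.6
tool_pos: [0.5908, -0.2108, 0.3045]
tool_rot: [-0.706, 0.025, -0.024, 0.707]
contact_force: [0.7, 5.3, -4.3]
gripper_width: 0.0386
```

```bash
cat > lid.py <<'E'
from h import *
from station import grab_frame
import sys
go([0,0,0],86)
f=grab_frame("side"); a=cv2.resize(f["image"][100:260,220:380,::-1],(400,400)); g=grab_frame("scene"); b=cv2.resize(g["image"][150:330,140:320,::-1],(400,400)); cv2.imwrite(f"pics/{sys.argv[1]}.png",np.hstack([a,b]))
# lid plane angle from scene depth: points in chest frame over the lid
W=cloud(g).reshape(-1,3); W=W[~np.isnan(W[:,0])]
c,s=np.cos(np.radians(-4)),np.sin(np.radians(-4)); d=W-[.583,-.2085,0]
x=d[:,0]*c+d[:,1]*s; y=-d[:,0]*s+d[:,1]*c; z=d[:,2]
m=(abs(y)<.1)&(z>.15)&(x<.12)&(x>-.09)
X=x[m]-.09; Z=z[m]-.11
# top face: n=(sin,cos), dist .018 ; trim: robust scan
best=max((np.sum(abs(X*np.sin(t)+Z*np.cos(t)-.018)<.003),t) for t in np.radians(np.arange(20,100,.25)))
print("lid top-face fit",best[0],m.sum(),"deg",np.degrees(best[1]))
E
python3 lid.py s12
```

```text
p [ 0.5908 -0.2108  0.3045] jaw heading 86.04 tool y [-0.     0.001 -1.   ] xdir [ 0.998 -0.069 -0.   ] zdir [0.069 0.998 0.001]
shift [-0.6038  0.305   0.1692] twist 0.04 q6 -2.034 w 0.03862066079191086 t 19.6 F [ 0.7  5.3 -4.3]
lid top-face fit 4127 11446 deg 64.5
```

View pics/s12.png

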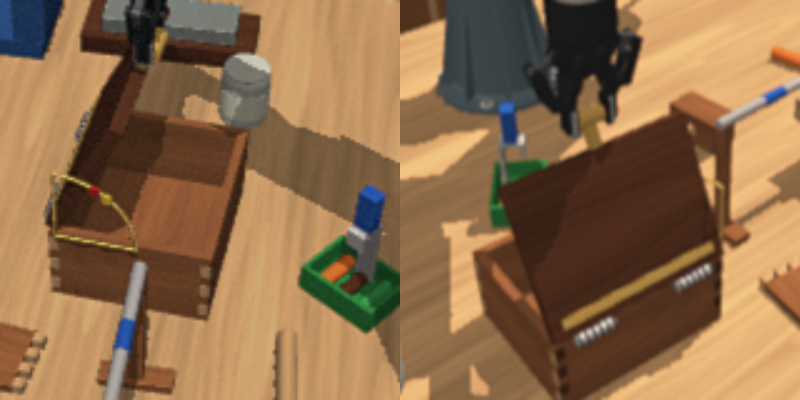

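apply_moves(plan=[{"jaw": 0,"x": 0.0075,"y": -0.0026,"z": 0,"twist": 0},{"jaw": 0,"x": 0.0149,"y": -0.005,"z": 0,"twist": 0},{"jaw": 0,"x": 0.0149,"y": -0.005,"z": 0,"twist": 0},{"jaw": 0,"x": 0.0149,"y": -0.005,"z": 0,"twist": 0}])

```text
time_s: 20.2
tool_pos: [0.6054, -0.2118, 0.3097]
tool_rot: [-0.706, 0.025, -0.024, 0.707]
contact_force: [-0.0, 5.4, -3.1]
gripper_width: 0.0385
```

```bash
python3 lid.py s13
```

```text
p [ 0.6054 -0.2118  0.3097] jaw heading 86.0 tool y [-0.001  0.001 -1.   ] xdir [ 0.998 -0.07  -0.001] zdir [0.07  0.998 0.001]
shift [-0.6184  0.3105  0.1688] twist 0.0 q6 -2.023 w 0.03850300753724942 t 20.2 F [-0.   5.4 -3.1]
lid top-face fit 4103 11698 deg 68.25
```

apply_moves(plan=[{"jaw": 0,"x": -0.0075,"y": 0.0024,"z": 0,"twist": 0},{"jaw": 0,"x": -0.0186,"y": 0.0064,"z": 0,"twist": 0},{"jaw": 0,"x": -0.0365,"y": 0.0144,"z": 0,"twist": 0},{"jaw": 0,"x": -0.0537,"y": 0.024,"z": 0,"twist": 0},{"jaw": 0,"x": -0.0635,"y": 0.0305,"z": 0,"twist": 0},{"jaw": 0,"x": -0.0683,"y": 0.034,"z": 0,"twist": 0},{"jaw": 0,"x": -0.0683,"y": 0.034,"z": 0,"twist": 0},{"jaw": 0,"x": -0.0683,"y": 0.034,"z": 0,"twist": 0},{"jaw": 0,"x": -0.0683,"y": 0.034,"z": 0,"twist": 0},{"jaw": 0,"x": -0.0683,"y": 0.034,"z": 0,"twist": 0}])

```text
time_s: 21.55
tool_pos: [0.5384, -0.2071, 0.2777]
tool_rot: [-0.707, 0.024, -0.026, 0.707]
contact_force: [0.3, 7.4, 2.2]
gripper_width: 0.0389
```

```bash
python3 lid.py s14
python3 - <<'E'
from h import *
from station import grab_frame
for n in("side","scene"):
    g=grab_frame(n); cv2.imwrite(f"pics/{n}14.png",g["image"][:,:,::-1])
    W=cloud(g).reshape(-1,3)
    for z0,z1 in ((.08,.14),(.21,.28)):
        m=(W[:,0]>.48)&(W[:,0]<.64)&(W[:,1]>.19)&(W[:,1]<.35)&(W[:,2]>z0)&(W[:,2]<z1)
        P=W[m]; print(n,len(P),np.percentile(P,[3,97],axis=0).round(3).tolist())
E
```

```text
p [ 0.5384 -0.2071  0.2777] jaw heading 86.0 tool y [ 0.003  0.    -1.   ] xdir [ 0.998 -0.07   0.003] zdir [0.07  0.998 0.   ]
shift [-0.5524  0.276   0.169 ] twist 0.0 q6 -2.075 w 0.03886166234931417 t 21.55 F [0.3 7.4 2.2]
lid top-face fit 3967 10529 deg 50.0
side 1066 [[0.52, 0.219, 0.089], [0.599, 0.327, 0.127]]
side 206 [[0.552, 0.26, 0.212], [0.571, 0.286, 0.262]]
scene 754 [[0.525, 0.214, 0.089], [0.603, 0.323, 0.127]]
scene 143 [[0.554, 0.255, 0.213], [0.575, 0.28, 0.262]]
```

View pics/s14.png

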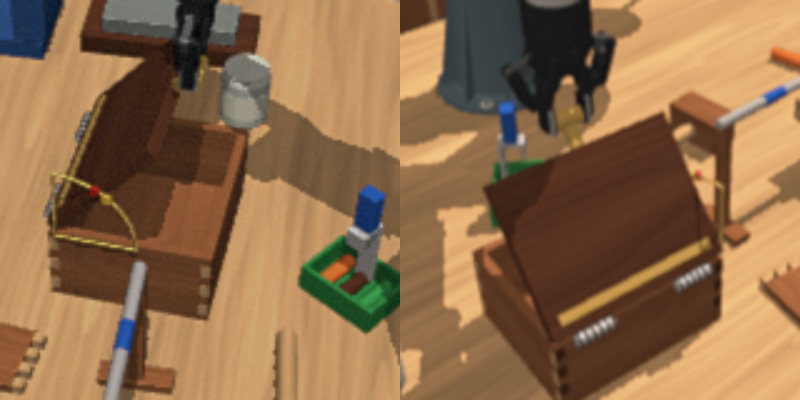

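View pics/side14.png

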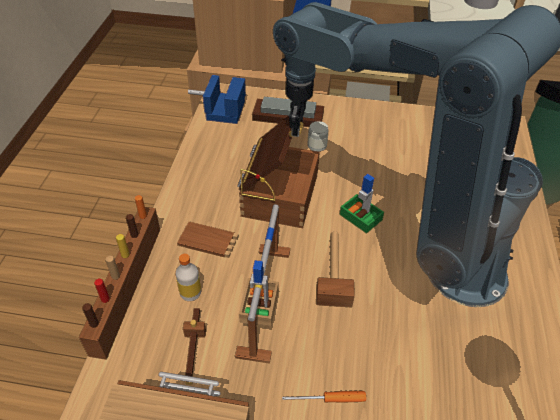

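```bash
python3 -c "
from station import status,bot
s=status.observe(); print(s['tool_pos'],s['qd'].round(3),s['gripper_width'])
print(bot.close_job())"
```

```text
[ 0.53835576 -0.20712849  0.27765477] [ 0.001 -0.001 -0.001  0.001 -0.002 -0.001] 0.03845498724033032
the job is handed in; nothing more can be done
None
```

The job is handed in, with the caddy hanging at the yellow band and the gripper holding the lid at about 50°. `close_job` gives no verdict, so what follows rests on my own measurements.

**Caddy:** I took it off the lid by its tab and hooked it over the rail at the blue band, at y ≈ 0.120. I slid it hooked, about 1–2 mm above its seat, to the yellow band, then lowered and released it. In the last pictures it hangs upright at y ≈ 0.270, with the band's middle at 0.270. Its rim is 0.127 m above the bench, against a nominal 0.124 m, about the same as just after release.

**Lid:** I pinched the handle by its ends and raised the lid to about 68–71°, past the 62.5° the task needed. I then brought it back and held it at about 50°, with the gripper closed at 38.5 mm and the arm still. The whole job took about 21.6 s of the 72 s allowed.

**Checks that disagreed:**
- **Lid angle:** the depth-image fit read 1–3° lower than the handle arc I commanded. The final readings were 50.0° and about 51.5°, both inside the 44–57° band.
- **Force reading:** the wrist sensor showed about 7 N sideways while pinching the handle, which is internal pinch load.

The bystanders look undisturbed in the final side picture, but I did not re-measure their positions.

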